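Weigh out the full boxes and start the stapling batch

ROBOT

A 6-joint arm with a two-finger parallel gripper is mounted at the origin on the work surface. World frame = base frame: x ahead of the robot, y to its left, z up, the work surface at z = 0. Lengths are in m, angles in rad, forces in N, time in s.
With the tool pointing down it reaches from about 0.3 to 0.875 m from the base axis. Payload 6.4 kg.
Tool frame: the origin (TCP) lies on the centre line of the jaws, within the pads' length; the fingertips stand 8 mm ahead of it and the grasp point (between the pads) lies 11 mm behind it; z points along the fingers, y is the line along which they close (so a half turn about z gives the same grasp; the last joint's range is limited). The gripper opens to 85 mm and grips with 20 to 120 N. Pads are 22 mm wide; open, the fingers measure 114 mm over their backs; the gripper's body (76 mm by 85 mm) begins 54 mm behind the grasp point. The pads swing forward as they close: fully open they stand 13 mm farther back than shut.
Start: joints at [-1.383, 0.181, 1.607, -0, 1.354, -0.206], TCP at [0.221, -0.531, 0.239] pointing down, gripper open.
Joint ranges: [-2.99, 2.99], [-0.89, 2.07], [0.3, 2.58], [-1.14, 4.28], [0, 2.63], [-3.12, 3.12]. Speed limits (rad/s): [2.57, 2.57, 3.01, 3.14, 3.14, 3.14].

INTERFACE

Orientations are given as a unit quaternion [w, x, y, z].
In Python, from bench import ctrl gives the robot as it stands.
- The arm moves only by the shell command python3 -m handwheel 'ROWS' [OPENING]. ROWS is JSON, a list that holds one entry, the list of rows, each a list of 4 numbers: the shift along the tool's x, y, z each as a share of 20 cm, from -1 to 1, then the turn about the tool's z as a share of 1.5 rad, from -1 to 1. In form: [[[x, y, z, twist], ...]]. A call has 1 to 10 rows; each row is the pose to reach, as a shift and turn from the pose commanded when the call began, along the tool's axes at that moment; what a row does not reach only later rows make up. A row lasts 1/8 s, in which the tool goes at most 62.5 mm and 10.7 degrees, less where a joint would pass 70% of its speed; a pose out of reach is approached as far as the arm can. A call with a number of a shift or a turn outside -1 to 1 is refused whole. A call with a gripper value outside its range is refused whole. OPENING is the finger opening in mm, from 0 to 85.4, set as the call begins (- or left out, the last holds). The fingers move at their own pace and stop on an object; the grip force is fixed at half the most. Time passes only in rows, so rows that repeat a pose let the fingers close. It gives the time, the measured TCP pose, the force, the opening and the grip force at its end, in the units of the state.
- ctrl.get_obs(): the state, without advancing time (a new reading comes with each control period).
- ctrl.camera(name): name is "scene" or "top" or "wrist"; returns a dict with "color" (480x640x3 uint8, red, green, blue), "range_z" (480x640 float32, m along the optical axis (not along the pixel's ray), 0 where there is no reading), "K" (3x3 intrinsics, pixels), "pose" (4x4, takes a point from camera to world coordinates); the wrist camera has in their place "T_tool_cam" (4x4, takes a point from camera to tool coordinates, whose origin is the TCP and whose axes are the flange's). Camera axes: x right, y down, z forward; pixel columns grow to the right and rows downward; lengths in m; the calibration is good to about 2 mm. A picture is of the moment at which its call begins: read the wrist's pose just before it.
- ctrl.hand_in(): hands the job in; it is judged then, once.
The state is a dict: "time_s": time; "q": joint angles; "dq": joint speeds; "joint_efforts": joint torques, N m; "eef_pos": TCP position; "eef_rot": TCP orientation; "wrist_force": force on the tool from outside, world axes, zero at the start; "torque": the same for the moment, N m; "opening": opening from 0.0 (shut) to 1.0 (fully open); "grasp_force": force on a finger pad.
Only numpy, scipy, OpenCV 4.12 (cv2) and the standard library are available. Lean on these libraries where they do the work, as an engineer would, in place of code of your own. Each camera call takes 0.05 s, during which the arm holds its last target. There are 200 camera calls.

TASK

Some of the closed boxes on the bench are full and some are empty, which only lifting them will tell: put every full one in the metal feed tray with the loop handles and every empty one in the wooden return crate, each resting on the floor, none stacked. Also turn the batch selector so that its pointer is at the mark with as many dots as there are full boxes. Once the boxes are sorted and the selector is set, twist the start knob clockwise all the way to its stop and let it spring back. Leave the small tin and the flat pack of brads where they are.

Things in the scene. Friction and masses are not known exactly. Their poses are not given: they have to be found in the camera images.
- box_1: closed wooden box with a glued-on grey lid, 60 mm (its x) by 46 mm (its y) by 40 mm high (its z), all boxes alike to the eye; origin at the centre of its underside. An empty one weighs 85 to 115 g, a full one 400 to 500 g; only its weight tells. 5 or 6 boxes are there, 2 to 4 of them full. Stands upright on the table at the start; may be absent (None)
- box_2: closed wooden box with a glued-on grey lid, 60 mm (its x) by 46 mm (its y) by 40 mm high (its z), all boxes alike to the eye; origin at the centre of its underside. An empty one weighs 85 to 115 g, a full one 400 to 500 g; only its weight tells. 5 or 6 boxes are there, 2 to 4 of them full. Stands upright on the table at the start; may be absent (None)
- box_3: closed wooden box with a glued-on grey lid, 60 mm (its x) by 46 mm (its y) by 40 mm high (its z), all boxes alike to the eye; origin at the centre of its underside. An empty one weighs 85 to 115 g, a full one 400 to 500 g; only its weight tells. 5 or 6 boxes are there, 2 to 4 of them full. Stands upright on the table at the start; may be absent (None)
- box_4: closed wooden box with a glued-on grey lid, 60 mm (its x) by 46 mm (its y) by 40 mm high (its z), all boxes alike to the eye; origin at the centre of its underside. An empty one weighs 85 to 115 g, a full one 400 to 500 g; only its weight tells. 5 or 6 boxes are there, 2 to 4 of them full. Stands upright on the table at the start; may be absent (None)
- box_5: closed wooden box with a glued-on grey lid, 60 mm (its x) by 46 mm (its y) by 40 mm high (its z), all boxes alike to the eye; origin at the centre of its underside. An empty one weighs 85 to 115 g, a full one 400 to 500 g; only its weight tells. 5 or 6 boxes are there, 2 to 4 of them full. Stands upright on the table at the start; may be absent (None)
- box_6: closed wooden box with a glued-on grey lid, 60 mm (its x) by 46 mm (its y) by 40 mm high (its z), all boxes alike to the eye; origin at the centre of its underside. An empty one weighs 85 to 115 g, a full one 400 to 500 g; only its weight tells. 5 or 6 boxes are there, 2 to 4 of them full. Stands upright on the table at the start; may be absent (None)
- feed_tray: fixed aluminium tray of the stapler, thin-walled, with a round steel loop handle at each end; 306 (its x) by 126 (its y) mm, inside 300 by 120 mm, floor 3 mm thick, walls 22 mm high, handles 24 mm high reaching 20 mm beyond each end; origin at the centre of its underside. Stands at the left or right
- return_crate: fixed thick-walled wooden crate with raised end boards; 316 (its x) by 136 (its y) mm, inside 300 by 120 mm, floor 8 mm thick, long walls 24 mm high, the two end boards 50 mm high; origin at the centre of its underside. Stands on the other side from the feed tray
- selector (a joint): angle of the black batch selector, rad, 0 to 2.4, growing clockwise seen from above; its pointer (white line on one end of the bar) is at the mark without dots at 0, and at the marks with 1, 2, 3 and 4 dots at 0.6, 1.2, 1.8 and 2.4. Held by friction (0.05 N m), stays where it is left
- selector_grip (a point): on the selector's axis, 75 mm above the table, where to grip its bar: 50 mm long, 12 mm thick, 27 mm tall, on a disc of 58 mm diameter whose top is 53 mm above the table (bar top 80 mm). The axes are those of its grey housing (110 by 110 by 45 mm): at joint value q the pointer end of the bar lies at 1.2 - q rad anticlockwise from the point's x axis
- start (a joint): angle of the start knob, rad, growing clockwise seen from above: 0 at rest, 1.2 (about 70 degrees) at its stop; a spring (0.04 N m at rest, 0.16 N m at the stop) returns it to 0 when it is let go
- start_grip (a point): on the start knob's axis, 75 mm above the table, where to grip its steel bar: 46 mm long, 10 mm thick, 27 mm tall (top 80 mm above the table), on a disc of 44 mm diameter whose top is 53 mm above the table. The axes are those of its grey housing (110 by 110 by 45 mm): at joint value q the bar lies at -q rad from the point's x axis
- brad_tin: bystander: dark steel tin, 42 mm diameter, 30 mm high, between the two control housings; origin at the centre of its underside
- brad_strip: bystander: flat steel pack of brads, 75 by 28 by 14 mm, between the two control housings; origin at the centre of its underside
Mind the look-alikes: they are no part of the job. Leave any yellow look-alike of the box_5 alone.

How it is judged:
By the outcome, as a careful person would: the job done as asked, in the order asked, and still so for the second after the job is handed in, with the robot touching nothing.
Of part_a, part_b, part_c, part_d only 2 to 4 are there at a start; the rules pass over those that are not, and their reading is None.
Of box_2, box_5 only 1 to 2 are there at a start; the rules pass over those that are not, and their reading is None.
At some moment in a run one of box_1, box_2, box_3, box_4, box_5, box_6 may be knocked a few centimetres aside while the robot is not near it.
Once in a run the grip may slacken for a moment while it holds something.
It also fails if it takes over 208 s, if anything falls off the work surface, if the arm or the gripper's body presses on something with over 40 N, if the wrist force passes 120 N, or if a joint passes its speed limit or range.

## Working session

There is one attempt and no reset: what is moved stays moved. The work goes in short steps, Python scripts to look and compute and a shell command to move; the robot and the scene stay as the last step left them, time stands still between calls to the robot, and variables do not carry over. Pictures are saved under pics/ and viewed, at most 14 in all, crops included, and the job is handed in when it is done.

```bash
ls; mkdir -p pics; python3 - <<'E'
from bench import ctrl
import cv2
print(ctrl.get_obs())
for n in("top","scene"):
    c=ctrl.camera(n); cv2.imwrite(f"pics/{n}0.png",c["color"][:,:,::-1]); print(n,c["K"],c["pose"])
E
```

```text
pics
{'time_s': 0.0, 'q': array([-1.38329148e+00,  1.81498557e-01,  1.60804854e+00,  1.99662126e-05,
        1.35379780e+00, -2.06295621e-01]), 'dq': array([-1.62935578e-03, -8.46179301e-04,  9.38621458e-04,  6.91390161e-04,
       -4.17116162e-04,  4.36214692e-05]), 'joint_efforts': array([-1.28229040e-03, -4.44882345e+01, -3.51341307e+01, -3.54749536e-04,
        9.20574559e-03,  7.71412800e-06]), 'eef_pos': array([ 0.22054666, -0.53042203,  0.23838845]), 'eef_rot': array([-8.75990025e-04,  9.80677742e-01,  1.95628215e-01,  1.79780325e-05]), 'wrist_force': array([-0.28241023, -1.10614486, -0.32391484]), 'torque': array([ 0.02928574, -0.01232807, -0.004876  ]), 'grasp_force': 0.0, 'opening': 0.9992196880484235}
top [[478.09564486   0.         324.08124447]
 [  0.         478.09564486 239.64515058]
 [  0.           0.           1.        ]] [[-2.34090125e-02 -9.98945651e-01  3.94918293e-02  5.19527496e-01]
 [-9.99659508e-01  2.38446839e-02  1.05971628e-02  6.79121528e-05]
 [-1.15276599e-02 -3.92303135e-02 -9.99163698e-01  1.07243039e+00]
 [ 0.00000000e+00  0.00000000e+00  0.00000000e+00  1.00000000e+00]]
scene [[509.72530441   0.         314.66774301]
 [  0.         509.72530441 238.86108373]
 [  0.           0.           1.        ]] [[-0.44872396  0.71161971 -0.54059615  1.10799168]
 [ 0.89365946  0.35431482 -0.27537932  0.2968966 ]
 [-0.00442412 -0.60667816 -0.79493524  0.88624468]
 [ 0.          0.          0.          1.        ]]
```

View pics/top0.png

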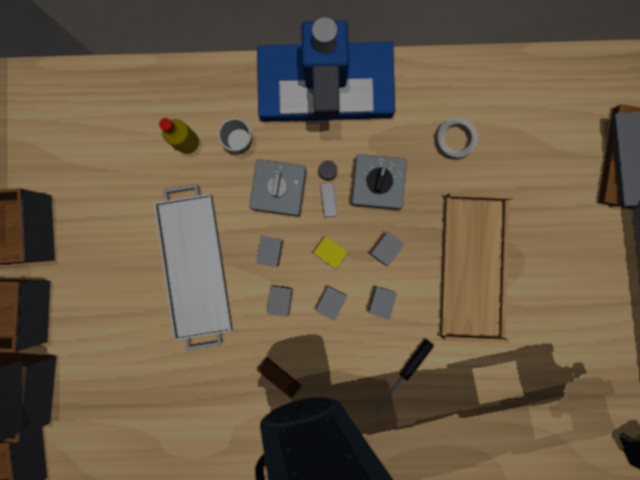

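View pics/scene0.png

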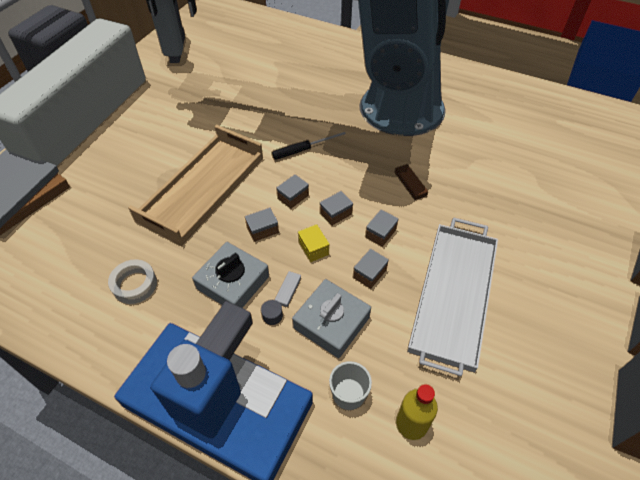

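The top view shows five grey-lidded boxes at about (269,250), (387,248), (279,300), (331,302) and (382,302). The yellow look-alike is at (331,252). The feed tray with loop handles is on the left (195,266), and the crate is on the right (474,266). The start knob is at (277,187) and the selector at (380,181).

```bash
cat > h.py <<'E'
from bench import ctrl
import cv2, numpy as np
from scipy.spatial.transform import Rotation as R
def cloud(c,T):
    z=c["range_z"]; K=c["K"]; v,u=np.mgrid[:480,:640]
    p=np.stack([(u-K[0,2])/K[0,0]*z,(v-K[1,2])/K[1,1]*z,z],-1)
    return p@T[:3,:3].T+T[:3,3]
def rot(o):
    q=o["eef_rot"]; return R.from_quat([q[1],q[2],q[3],q[0]]).as_matrix()
def wristT(o,c):
    T=np.eye(4);T[:3,:3]=rot(o);T[:3,3]=o["eef_pos"]
    return T@c["T_tool_cam"]
def boxes(c,P,lo=.033,hi=.047,amin=.0015,amax=.02):
    m=((P[...,2]>lo)&(P[...,2]<hi)&(c["range_z"]>0)).astype(np.uint8)
    n,l,s,_=cv2.connectedComponentsWithStats(m,connectivity=4)
    out=[]
    for i in range(1,n):
        if s[i,4]<60: continue
        k=l==i; q=P[k]
        r=cv2.minAreaRect((q[:,:2]*1000).astype(np.float32))
        w,h=r[1]; a=r[2]
        if w<h: w,h,a=h,w,a+90
        col=c["color"][k].mean(0).astype(int)
        uv=np.argwhere(k).mean(0)[::-1].astype(int)
        out.append((np.round(r[0],1),round(w),round(h),round((a+90)%180-90,1),round(np.median(q[:,2])*1000,1),col,uv))
    return out
def state():
    o=ctrl.get_obs(); M=rot(o)
    print("t",round(o["time_s"],2),"p",np.round(o["eef_pos"]*1000,1),"xaxis",round(np.degrees(np.arctan2(M[1,0],M[0,0])),1),"yaxis",round(np.degrees(np.arctan2(M[1,1],M[0,1])),1),"F",np.round(o["wrist_force"],2),"open",round(o["opening"]*85.4,1),"g",round(o["grasp_force"],1),"q6",round(o["q"][5],2))
    return o,M
def go(x,y,z,ydeg=None):
    """print tool-frame shares for target in mm, closing line at ydeg (world)"""
    o,M=state(); d=M.T@(np.array([x,y,z])/1000-o["eef_pos"])
    s=f"tool mm {np.round(d*1000,1)} shares {np.round(d/.2,3)}"
    if ydeg is not None:
        cur=np.degrees(np.arctan2(M[1,1],M[0,1])); t=-((ydeg-cur+90)%180-90)  # tool z down
        s+=f" twist deg {t:.1f} share {np.radians(t)/1.5:.3f} (rows>={abs(t)/10.7:.1f})"
    print(s)
E
python3 - <<'E'
from h import *
c=ctrl.camera("top"); P=cloud(c,c["pose"])
print("table",np.median(P[330:350,100:130,2]))
for b in boxes(c,P): print(*b)
print("tray/crate walls")
for b in boxes(c,P,.016,.06,amin=0): print(*b)
print("knobs")
for b in boxes(c,P,.065,.09): print(*b)
im=c["color"][130:330,140:520,::-1]
cv2.imwrite("pics/crop.png",cv2.resize(im,None,fx=2.1,fy=2.1,interpolation=cv2.INTER_CUBIC))
E
```

```text
table 0.00016140639287698377
[832.5 -94.1] 111 6 -89.7 43.3 [12 24 45] [369 113]
[833.3  67. ] 159 7 89.8 41.4 [ 9 21 41] [291 116]
[ 717.3 -626. ] 200 7 3.5 40.1 [23 23 24] [617 160]
[803.4 209.7] 60 28 -43.2 41.4 [55 56 53] [229 129]
[ 685.  -111.8] 111 110 -7.0 44.6 [91 95 96] [379 181]
[677.9 109.3] 111 110 -9.3 44.7 [91 95 96] [277 187]
[604.6 622.2] 148 6 3.3 40.6 [25 25 26] [ 42 225]
[ 538.5 -126.4] 60 46 -38.2 40.0 [96 96 97] [387 248]
[539.8 131.2] 60 47 -11.1 40.0 [93 93 94] [268 250]
[533.7  -2.6] 60 46 53.0 40.1 [142 137  22] [330 251]
[417.1 632.6] 140 8 -1.2 39.6 [24 25 26] [ 38 312]
[430.9 111.2] 61 46 -9.5 40.0 [92 92 94] [279 300]
[424.1  -1.6] 60 46 -27.8 40.1 [95 96 96] [331 302]
[ 422.2 -112.4] 60 46 -17.4 40.0 [95 96 96] [382 302]
[269.  635.8] 181 85 28.6 39.8 [23 21 21] [ 38 385]
[111.1 642.3] 97 6 5.8 40.0 [22 22 23] [ 33 456]
tray/crate walls
[910.  -1.] 301 162 90.0 50.7 [ 52  71 100] [326  83]
[ 693.5 -641.6] 302 82 -1.2 48.2 [63 58 55] [624 160]
[ 779.7 -287.5] 89 88 31.5 29.7 [113 109 102] [457 136]
[800.5 202.9] 69 49 -55.8 43.5 [69 69 65] [230 128]
[780
[... 674 characters left out ...]
6] [ 37 310]
[430.9 111.2] 61 46 -9.5 39.8 [91 91 92] [279 300]
[424.1  -1.6] 60 46 -27.8 40.1 [95 96 96] [331 302]
[ 422.3 -112.3] 60 46 -17.4 39.9 [94 94 95] [382 302]
[ 294.7 -184. ] 101 26 -38.5 23.5 [25 22 19] [417 359]
[208.6 633.4] 288 106 18.2 37.8 [23 22 22] [ 37 411]
[262.  117.6] 100 36 49.4 18.4 [26 14  7] [278 377]
knobs
[778.6 303.7] 54 23 -46.5 78.3 [55 46  6] [184 139]
[ 684.5 -111.5] 49 12 -16.4 79.0 [39 38 39] [380 178]
[682.6 108.3] 56 11 -10.0 78.4 [104 103 105] [276 182]
[603.9 621.9] 151 17 -1.9 77.9 [26 26 26] [ 32 225]
[420.9 633.2] 144 35 10.4 78.2 [25 25 25] [ 27 312]
[247.5 622.8] 153 35 6.9 77.9 [23 23 23] [ 31 396]
[118.  642.9] 85 7 5.7 77.2 [22 22 22] [ 21 459]
```

View pics/crop.png

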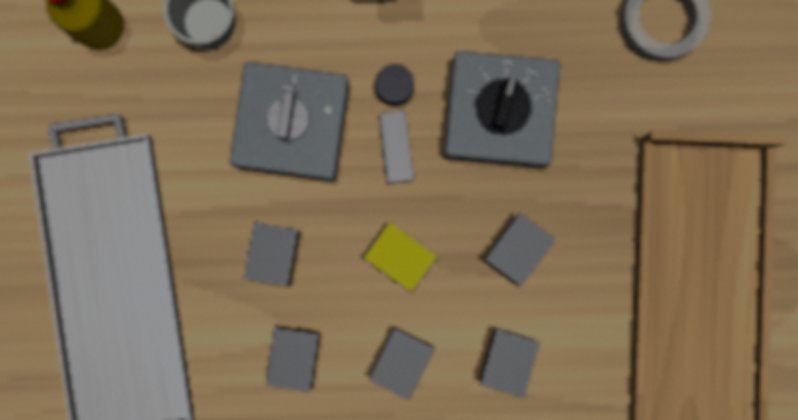

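Five grey boxes measure 60x46x40 mm as expected. The yellow box at (330,251) is the look-alike, so I leave it alone. The tray fits at about (509,303), 7.5°, and the crate at about (494,-319), -4°. I start with the box at (422,-112).

```bash
python3 -c "
from h import *
go(422.2,-112.4,150,-17.4+90)"
```

```text
t 0.15 p [ 220.6 -530.6  238.6] xaxis 22.6 yaxis -67.4 F [-0.17  0.64 -0.1 ] open 85.5 g 0.0 q6 -0.21
tool mm [ 346.6 -308.7   89.1] shares [ 1.733 -1.543  0.446] twist deg 40.0 share 0.465 (rows>=3.7)
```

```bash
python3 -m handwheel '[[[0.2,-0.2,0,0],[0.5,-0.45,0.1,0],[0.75,-0.65,0.2,0],[0.87,-0.77,0.22,0],[0.87,-0.77,0.22,0]]]' 85; python3 -m handwheel '[[[0.2,-0.2,0,0.1],[0.45,-0.4,0.1,0.2],[0.7,-0.6,0.15,0.3],[0.863,-0.773,0.226,0.465],[0.863,-0.773,0.226,0.465],[0.863,-0.773,0.226,0.465],[0.863,-0.773,0.226,0.465]]]'
python3 -c "
from h import *
go(422.2,-112.4,18,-17.4+90)"
```

```text
time_s: 0.78
eef_pos: [0.3229, -0.3181, 0.1939]
eef_rot: [-0.002, 0.98, 0.198, -0.0]
wrist_force: [-0.7, -0.8, -0.6]
opening: 0.992
grasp_force: 0.0
time_s: 1.65
eef_pos: [0.4225, -0.1143, 0.1505]
eef_rot: [0.0, 0.989, -0.151, 0.0]
wrist_force: [0.3, 0.1, -0.0]
opening: 0.995
grasp_force: 0.0
t 1.65 p [ 422.5 -114.3  150.5] xaxis -17.3 yaxis -107.3 F [ 0.3   0.12 -0.02] open 85.0 g 0.0 q6 1.34
tool mm [ -1.   -1.8 132.5] shares [-0.005 -0.009  0.662] twist deg 0.1 share 0.001 (rows>=0.0)
```

```bash
python3 -m handwheel '[[[0,-0.01,0.2,0],[0,-0.01,0.4,0],[0,-0.01,0.55,0],[0,-0.01,0.62,0],[0,-0.01,0.66,0],[0,-0.01,0.66,0]]]' 85; python3 -m handwheel '[[[0,0,0,0],[0,0,0,0],[0,0,0,0],[0,0,0,0],[0,0,0,0],[0,0,0,0],[0,0,0,0],[0,0,0,0]]]' 30;  python3 -m handwheel '[[[0,0,-0.1,0],[0,0,-0.3,0],[0,0,-0.5,0],[0,0,-0.65,0],[0,0,-0.65,0],[0,0,-0.65,0],[0,0,-0.65,0]]]' 
python3 -c "
from h import *
go(422.2,-112.4,150,-17.4+90)"
```

```text
time_s: 2.4
eef_pos: [0.4232, -0.1116, 0.0184]
eef_rot: [0.0, 0.988, -0.151, 0.0]
wrist_force: [0.1, 0.9, -0.6]
opening: 0.998
grasp_force: 0.0
time_s: 3.4
eef_pos: [0.4237, -0.1115, 0.019]
eef_rot: [0.0, 0.989, -0.151, 0.001]
wrist_force: [-1.1, 0.9, 5.8]
opening: 0.526
grasp_force: 61.8
time_s: 4.28
eef_pos: [0.4219, -0.1105, 0.1466]
eef_rot: [-0.001, 0.988, -0.151, -0.001]
wrist_force: [-0.0, -0.5, -0.6]
opening: 0.529
grasp_force: 61.5
t 4.28 p [ 421.9 -110.5  146.6] xaxis -17.4 yaxis -107.4 F [-0.02 -0.52 -0.59] open 45.2 g 61.5 q6 1.34
tool mm [ 0.8  1.7 -3.4] shares [ 0.004  0.008 -0.017] twist deg 0.0 share 0.000 (rows>=0.0)
```

Fz is about -0.6 N, so this box is empty. It goes to the crate slot at -90 mm.

```bash
python3 -c "
from h import *
go(404.2,-312.7,147,86)"
```

```text
t 4.28 p [ 421.9 -110.5  146.6] xaxis -17.4 yaxis -107.4 F [-0.02 -0.52 -0.59] open 45.2 g 61.5 q6 1.34
tool mm [ 43.5 198.2  -0.6] shares [ 0.218  0.991 -0.003] twist deg -13.4 share -0.156 (rows>=1.3)
```

```bash
python3 -m handwheel '[[[0.04,0.2,0,0],[0.11,0.45,0,-0.08],[0.17,0.75,0,-0.156],[0.218,0.99,0,-0.156],[0.218,0.99,0,-0.156],[0.218,0.99,0,-0.156],[0.218,0.99,0,-0.156]]]'; python3 -c "
from h import *
go(404.2,-312.7,27,86)"
```

```text
time_s: 5.15
eef_pos: [0.4052, -0.3115, 0.1474]
eef_rot: [-0.001, 0.999, -0.034, -0.0]
wrist_force: [0.3, 1.1, -1.5]
opening: 0.53
grasp_force: 61.8
t 5.15 p [ 405.2 -311.5  147.4] xaxis -3.9 yaxis -93.9 F [ 0.27  1.1  -1.48] open 45.2 g 61.8 q6 0.75
tool mm [ -0.8   1.4 120.4] shares [-0.004  0.007  0.602] twist deg 0.1 share 0.001 (rows>=0.0)
```

Next I place it, rise and look again.

```bash
python3 -m handwheel '[[[0,0,0.2,0],[0,0,0.4,0],[0,0,0.53,0],[0,0,0.58,0],[0,0,0.6,0],[0,0,0.6,0]]]'; python3 -m handwheel '[[[0,0,0,0],[0,0,0,0],[0,0,0,0]]]' 70;  python3 -m handwheel '[[[0,0,-0.1,0],[0,0,-0.3,0],[0,0,-0.6,0],[0,0,-0.6,0]]]' 85
python3 - <<'E'
from h import *
c=ctrl.camera("top"); P=cloud(c,c["pose"])
for b in boxes(c,P,.033,.052):
    if 40<b[1]<70 and 40<b[2]<56: print(*b)
for b in boxes(c,P,.033,.052): print(b[:3]) if abs(b[0][1]+319)<80 else 0
go(424.1,-1.6,147,62.2)
E
```

```text
time_s: 5.9
eef_pos: [0.4059, -0.3134, 0.0289]
eef_rot: [0.001, 0.999, -0.035, 0.0]
wrist_force: [-0.2, 0.5, -1.3]
opening: 0.531
grasp_force: 62.0
time_s: 6.28
eef_pos: [0.4055, -0.3134, 0.0286]
eef_rot: [0.0, 0.999, -0.035, 0.0]
wrist_force: [0.5, -0.2, -0.1]
opening: 0.82
grasp_force: 0.0
time_s: 6.78
eef_pos: [0.4078, -0.3161, 0.1536]
eef_rot: [0.004, 0.999, -0.035, 0.004]
wrist_force: [-0.4, 0.1, 0.5]
opening: 0.998
grasp_force: 0.0
[ 538.6 -126.5] 60 46 -38.2 40.2 [102 102 103] [387 248]
[539.8 131.1] 60 46 -11.8 40.1 [ 99 100 101] [268 250]
[533.7  -2.7] 60 46 53.0 40.0 [150 145  24] [330 251]
[430.9 111.1] 61 46 -9.4 40.1 [ 98  99 100] [279 300]
[424.1  -1.5] 59 45 -28.0 40.1 [102 102 103] [331 302]
(array([ 647.3, -328.8]), 137, 9)
(array([ 420.8, -315.6]), 48, 28)
(array([ 340.9, -304.9]), 130, 9)
t 6.83 p [ 406.5 -314.6  150.8] xaxis -4.0 yaxis -94.0 F [-0.44 -0.75 -0.63] open 85.0 g 0.0 q6 0.75
tool mm [  -4.3 -313.5    2.4] shares [-0.021 -1.567  0.012] twist deg 23.8 share 0.277 (rows>=2.2)
```

```bash
python3 -m handwheel '[[[0,-0.2,0,0],[0,-0.45,0,0],[0,-0.75,0,0],[0,-0.9,0,0]]]'; python3 -m handwheel '[[[0,-0.2,0,0.07],[-0.01,-0.4,0,0.15],[-0.02,-0.6,0,0.277],[-0.021,-0.667,0,0.277],[-0.021,-0.667,0,0.277],[-0.021,-0.667,0,0.277],[-0.021,-0.667,0,0.277]]]'
python3 -c "
from h import *
go(424.1,-1.5,18,62.2)"
```

```text
time_s: 7.32
eef_pos: [0.4164, -0.1304, 0.1464]
eef_rot: [-0.001, 0.999, -0.034, -0.001]
wrist_force: [1.0, -0.5, -0.2]
opening: 0.992
grasp_force: 0.0
time_s: 8.2
eef_pos: [0.4228, -0.0009, 0.1478]
eef_rot: [0.0, 0.971, -0.241, -0.0]
wrist_force: [0.2, 0.4, 0.0]
opening: 0.993
grasp_force: 0.0
t 8.2 p [422.8  -0.9 147.8] xaxis -27.9 yaxis -117.9 F [0.15 0.43 0.01] open 84.8 g 0.0 q6 1.77
tool mm [ 1.500e+00 -1.000e-01  1.298e+02] shares [ 0.007 -0.     0.649] twist deg -0.1 share -0.001 (rows>=0.0)
```

```bash
python3 -m handwheel '[[[0,0,0.2,0],[0,0,0.4,0],[0,0,0.55,0],[0,0,0.61,0],[0.005,0,0.65,0],[0.005,0,0.65,0]]]' 85; python3 -m handwheel '[[[0,0,0,0],[0,0,0,0],[0,0,0,0],[0,0,0,0],[0,0,0,0],[0,0,0,0],[0,0,0,0]]]' 30;  python3 -m handwheel '[[[0,0,-0.1,0],[0,0,-0.3,0],[0,0,-0.5,0],[0,0,-0.65,0],[0,0,-0.65,0],[0,0,-0.65,0],[0,0,-0.65,0]]]' 
python3 -c "
from h import *
u=lambda s:(509.3+s*np.cos(np.radians(7.5)),302.9+s*np.sin(np.radians(7.5)))
v=lambda s:(494+s*np.cos(np.radians(-4.3)),-318+s*np.sin(np.radians(-4.3)))
print('tray',np.round([u(s) for s in(-112,-37,37,112)],1).tolist());print('crate',np.round([v(s) for s in(-90,0,90)],1).tolist())
go(*u(-112),147,97.5);go(*v(0),147,85.7)"
```

```text
time_s: 8.95
eef_pos: [0.4243, -0.001, 0.0184]
eef_rot: [0.0, 0.971, -0.24, 0.0]
wrist_force: [-0.1, 0.1, 0.6]
opening: 0.995
grasp_force: 0.0
time_s: 9.82
eef_pos: [0.4246, -0.0008, 0.019]
eef_rot: [0.0, 0.971, -0.24, 0.001]
wrist_force: [-0.7, 0.4, 5.2]
opening: 0.529
grasp_force: 62.0
time_s: 10.7
eef_pos: [0.4225, -0.0003, 0.1463]
eef_rot: [-0.0, 0.971, -0.24, -0.002]
wrist_force: [-0.8, 0.3, -4.5]
opening: 0.526
grasp_force: 64.7
tray [[398.3, 288.3], [472.6, 298.1], [546.0, 307.7], [620.3, 317.5]]
crate [[404.3, -311.3], [494.0, -318.0], [583.7, -324.7]]
t 10.7 p [ 4.225e+02 -3.000e-01  1.463e+02] xaxis -27.8 yaxis -117.8 F [-0.77  0.27 -4.52] open 44.9 g 64.7 q6 1.77
tool mm [-156.  -243.9   -0.3] shares [-0.78  -1.22  -0.002] twist deg -35.3 share -0.411 (rows>=3.3)
t 10.7 p [ 4.225e+02 -3.000e-01  1.463e+02] xaxis -27.8 yaxis -117.8 F [-0.77  0.27 -4.52] open 44.9 g 64.7 q6 1.77
tool mm [211.5 247.7  -1.3] shares [ 1.057  1.238 -0.006] twist deg -23.5 share -0.273 (rows>=2.2)
```

Fz is -4.5 N, so this one is full and goes to the tray.

```bash
python3 -m handwheel '[[[-0.1,-0.15,0,0],[-0.22,-0.35,0,0],[-0.36,-0.55,0,0],[-0.39,-0.61,0,0]]]'; python3 -m handwheel '[[[-0.12,-0.2,0,-0.1],[-0.25,-0.4,0,-0.2],[-0.36,-0.56,0,-0.3],[-0.39,-0.61,0,-0.411],[-0.39,-0.61,0,-0.411],[-0.39,-0.61,0,-0.411],[-0.39,-0.61,0,-0.411]]]'
python3 -c "
from h import *
go(398.3,288.3,22,97.5)"
```

```text
time_s: 11.2
eef_pos: [0.4101, 0.1457, 0.1466]
eef_rot: [0.0, 0.971, -0.239, -0.002]
wrist_force: [0.6, -0.4, -4.6]
opening: 0.525
grasp_force: 66.1
time_s: 12.08
eef_pos: [0.3998, 0.287, 0.1478]
eef_rot: [0.0, 0.998, 0.064, -0.0]
wrist_force: [0.9, -0.9, -4.2]
opening: 0.531
grasp_force: 65.4
t 12.07 p [399.8 287.  147.8] xaxis 7.3 yaxis -82.7 F [ 0.87 -0.86 -4.21] open 45.4 g 65.4 q6 1.82
tool mm [ -1.3  -1.5 125.8] shares [-0.006 -0.007  0.629] twist deg -0.2 share -0.002 (rows>=0.0)
```

```bash
python3 -m handwheel '[[[0,0,0.2,0],[0,0,0.4,0],[0,-0.005,0.55,0],[0,-0.005,0.6,0],[0,-0.005,0.63,0],[0,-0.005,0.63,0]]]'; python3 -m handwheel '[[[0,0,0,0],[0,0,0,0],[0,0,0,0]]]' 70;  python3 -m handwheel '[[[0,0,-0.1,0],[0,0,-0.3,0],[0,0,-0.6,0],[0,0,-0.6,0],[0,0,-0.6,0]]]' 85
python3 - <<'E'
from h import *
c=ctrl.camera("top"); P=cloud(c,c["pose"])
for b in boxes(c,P,.033,.052):
    if 40<b[1]<70 and 40<b[2]<56: print(*b)
go(430.9,111.1,147,80.6)
E
```

```text
time_s: 12.82
eef_pos: [0.4004, 0.2892, 0.023]
eef_rot: [-0.0, 0.998, 0.065, 0.001]
wrist_force: [0.6, -0.1, -3.7]
opening: 0.527
grasp_force: 66.8
time_s: 13.2
eef_pos: [0.4001, 0.2892, 0.0228]
eef_rot: [-0.0, 0.998, 0.066, 0.001]
wrist_force: [-0.4, -0.2, 0.6]
opening: 0.823
grasp_force: 0.0
time_s: 13.82
eef_pos: [0.3993, 0.2889, 0.142]
eef_rot: [-0.0, 0.998, 0.066, 0.0]
wrist_force: [0.3, 0.3, -0.1]
opening: 0.994
grasp_force: 0.0
[ 538.6 -126.4] 60 46 -38.3 40.1 [ 99  99 100] [387 248]
[539.6 131.1] 60 47 -12.5 40.0 [96 97 98] [268 250]
[533.6  -2.6] 60 46 53.2 40.0 [146 141  23] [330 251]
[430.9 110.9] 60 46 -9.4 40.2 [95 95 97] [279 300]
[ 404.6 -314.5] 60 49 -4.1 47.8 [90 90 90] [478 308]
t 13.88 p [398.7 288.6 141.1] xaxis 7.5 yaxis -82.5 F [-0.01  0.21 -0.17] open 84.7 g 0.0 q6 1.82
tool mm [  8.7 180.2  -5.9] shares [ 0.044  0.901 -0.029] twist deg 16.9 share 0.197 (rows>=1.6)
```

```bash
python3 -m handwheel '[[[0,0.2,0,0],[0.02,0.45,-0.02,0.1],[0.044,0.75,-0.03,0.197],[0.044,0.9,-0.03,0.197],[0.044,0.9,-0.03,0.197],[0.044,0.9,-0.03,0.197],[0.044,0.9,-0.03,0.197]]]'; python3 -m handwheel '[[[0,0,0.2,0],[0,0,0.4,0],[0,0,0.55,0],[0,0,0.61,0],[0,0,0.645,0],[0,0,0.645,0]]]'; python3 -m handwheel '[[[0,0,0,0],[0,0,0,0],[0,0,0,0],[0,0,0,0],[0,0,0,0],[0,0,0,0],[0,0,0,0]]]' 30;  python3 -m handwheel '[[[0,0,-0.1,0],[0,0,-0.3,0],[0,0,-0.5,0],[0,0,-0.65,0],[0,0,-0.65,0],[0,0,-0.65,0],[0,0,-0.65,0]]]' 
python3 -c "
from h import *
go(472.6,298.1,147,97.5);go(494,-318,147,85.7)"
```

```text
time_s: 14.75
eef_pos: [0.4312, 0.1127, 0.1475]
eef_rot: [-0.0, 0.997, -0.081, -0.001]
wrist_force: [-0.3, -1.1, 0.5]
opening: 0.998
grasp_force: 0.0
time_s: 15.5
eef_pos: [0.4322, 0.1119, 0.0195]
eef_rot: [-0.0, 0.997, -0.082, 0.0]
wrist_force: [-0.2, -0.1, -0.3]
opening: 0.996
grasp_force: 0.0
time_s: 16.38
eef_pos: [0.4326, 0.1117, 0.02]
eef_rot: [-0.0, 0.997, -0.082, 0.001]
wrist_force: [-1.7, 0.7, 5.7]
opening: 0.529
grasp_force: 62.2
time_s: 17.25
eef_pos: [0.4304, 0.1116, 0.1472]
eef_rot: [0.0, 0.997, -0.082, -0.002]
wrist_force: [-0.1, -0.1, -4.7]
opening: 0.527
grasp_force: 64.4
t 17.25 p [430.4 111.6 147.2] xaxis -9.4 yaxis -99.4 F [-0.12 -0.08 -4.71] open 45.0 g 64.4 q6 1.72
tool mm [ 1.120e+01 -1.909e+02  1.000e-01] shares [ 0.056 -0.954  0.   ] twist deg -16.9 share -0.197 (rows>=1.6)
t 17.25 p [430.4 111.6 147.2] xaxis -9.4 yaxis -99.4 F [-0.12 -0.08 -4.71] open 45.0 g 64.4 q6 1.72
tool mm [ 1.331e+02  4.134e+02 -1.000e-01] shares [ 0.665  2.067 -0.   ] twist deg -5.1 share -0.060 (rows>=0.5)
```

Full again; tray slot 2.

```bash
python3 -m handwheel '[[[0.01,-0.2,0,0],[0.02,-0.45,0,-0.1],[0.04,-0.75,0,-0.197],[0.056,-0.954,0,-0.197],[0.056,-0.954,0,-0.197],[0.056,-0.954,0,-0.197],[0.056,-0.954,0,-0.197]]]'
python3 -c "
from h import *
go(472.6,298.1,23.5,97.5)"
```

```text
time_s: 18.12
eef_pos: [0.4735, 0.297, 0.1483]
eef_rot: [0.0, 0.998, 0.065, -0.001]
wrist_force: [-0.4, -0.1, -3.8]
opening: 0.53
grasp_force: 67.3
t 18.12 p [473.5 297.  148.3] xaxis 7.5 yaxis -82.5 F [-0.39 -0.08 -3.77] open 45.2 g 67.3 q6 1.79
tool mm [ -0.6  -1.3 124.8] shares [-0.003 -0.006  0.624] twist deg -0.0 share -0.000 (rows>=0.0)
```

```bash
python3 -m handwheel '[[[0,0,0.2,0],[0,0,0.4,0],[0,-0.005,0.55,0],[0,-0.005,0.6,0],[0,-0.005,0.623,0],[0,-0.005,0.623,0]]]'; python3 -m handwheel '[[[0,0,0,0],[0,0,0,0],[0,0,0,0]]]' 70;  python3 -m handwheel '[[[0,0,-0.1,0],[0,0,-0.3,0],[0,0,-0.6,0],[0,0,-0.6,0],[0,0,-0.6,0]]]' 85
python3 - <<'E'
from h import *
c=ctrl.camera("top"); P=cloud(c,c["pose"])
for b in boxes(c,P,.033,.052):
    if 40<b[1]<70 and 40<b[2]<56: print(*b)
go(539.6,131.1,147,77.8)
E
```

```text
time_s: 18.88
eef_pos: [0.4748, 0.2991, 0.0255]
eef_rot: [-0.0, 0.998, 0.065, 0.001]
wrist_force: [0.2, -0.1, -4.3]
opening: 0.53
grasp_force: 67.4
time_s: 19.25
eef_pos: [0.4745, 0.2994, 0.0254]
eef_rot: [-0.0, 0.998, 0.066, 0.001]
wrist_force: [-0.0, 0.3, -1.0]
opening: 0.823
grasp_force: 0.0
time_s: 19.88
eef_pos: [0.474, 0.2992, 0.1456]
eef_rot: [-0.0, 0.998, 0.066, 0.001]
wrist_force: [-1.0, -0.6, 0.2]
opening: 0.998
grasp_force: 0.0
[ 538.6 -126.5] 60 46 -38.3 40.3 [101 102 102] [387 248]
[539.8 131.4] 60 47 -11.3 40.2 [ 98  99 100] [268 250]
[533.8  -2.6] 60 46 52.6 40.0 [149 144  24] [330 251]
[ 404.9 -314.4] 60 47 -3.1 47.7 [92 92 93] [478 308]
[399.6 287.5] 60 47 6.9 42.9 [42 42 44] [197 317]
t 19.93 p [473.4 298.9 144.4] xaxis 7.5 yaxis -82.5 F [ 0.26  0.57 -0.56] open 85.1 g 0.0 q6 1.79
tool mm [ 43.7 175.   -2.6] shares [ 0.218  0.875 -0.013] twist deg 19.7 share 0.230 (rows>=1.8)
```

```bash
python3 -m handwheel '[[[0.05,0.2,0,0],[0.1,0.45,-0.01,0.1],[0.18,0.75,-0.01,0.225],[0.218,0.875,-0.01,0.225],[0.218,0.875,-0.01,0.225],[0.218,0.875,-0.01,0.225],[0.218,0.875,-0.01,0.225]]]'; python3 -m handwheel '[[[0,0,0.2,0],[0,0,0.4,0],[0,0,0.55,0],[0,0,0.61,0],[0,0,0.645,0],[0,0,0.645,0]]]'; python3 -m handwheel '[[[0,0,0,0],[0,0,0,0],[0,0,0,0],[0,0,0,0],[0,0,0,0],[0,0,0,0],[0,0,0,0]]]' 30;  python3 -m handwheel '[[[0,0,-0.1,0],[0,0,-0.3,0],[0,0,-0.5,0],[0,0,-0.65,0],[0,0,-0.65,0],[0,0,-0.65,0],[0,0,-0.65,0]]]' 
python3 -c "
from h import *
go(546,307.7,147,97.5);go(494,-318,147,85.7)"
```

```text
time_s: 20.8
eef_pos: [0.5392, 0.1324, 0.146]
eef_rot: [-0.0, 0.995, -0.102, -0.001]
wrist_force: [0.1, -0.1, 0.8]
opening: 0.995
grasp_force: 0.0
time_s: 21.55
eef_pos: [0.5405, 0.1316, 0.018]
eef_rot: [-0.0, 0.995, -0.103, 0.0]
wrist_force: [0.5, -0.6, 0.7]
opening: 0.996
grasp_force: 0.0
time_s: 22.42
eef_pos: [0.541, 0.1312, 0.0186]
eef_rot: [-0.0, 0.995, -0.103, 0.001]
wrist_force: [-1.0, -0.3, 5.6]
opening: 0.529
grasp_force: 62.4
time_s: 23.3
eef_pos: [0.5388, 0.1312, 0.1456]
eef_rot: [0.0, 0.995, -0.103, -0.002]
wrist_force: [-0.7, 0.9, -1.4]
opening: 0.526
grasp_force: 61.7
t 23.3 p [538.8 131.2 145.6] xaxis -11.8 yaxis -101.8 F [-0.74  0.92 -1.35] open 44.9 g 61.7 q6 1.8
tool mm [ -29.1 -174.2   -1.4] shares [-0.145 -0.871 -0.007] twist deg -19.3 share -0.225 (rows>=1.8)
t 23.3 p [538.8 131.2 145.6] xaxis -11.8 yaxis -101.8 F [-0.74  0.92 -1.35] open 44.9 g 61.7 q6 1.8
tool mm [ 48.2 448.8  -1.2] shares [ 0.241  2.244 -0.006] twist deg -7.5 share -0.087 (rows>=0.7)
```

Empty (-1.4 N), so it goes to the crate's middle slot.

```bash
python3 -m handwheel '[[[0.02,0.2,0,0],[0.04,0.4,0,0],[0.07,0.65,0,0],[0.08,0.8,0,0]]]';python3 -m handwheel '[[[0.03,0.25,0,0],[0.05,0.5,0,0],[0.07,0.7,0,0],[0.08,0.8,0,0]]]'; python3 -m handwheel '[[[0.02,0.2,0,-0.03],[0.05,0.4,0,-0.087],[0.08,0.58,0,-0.087],[0.08,0.644,0,-0.087],[0.08,0.644,0,-0.087],[0.08,0.644,0,-0.087]]]'
python3 -c "
from h import *
go(494,-318,27.5,85.7)"
```

```text
time_s: 23.8
eef_pos: [0.522, -0.0304, 0.1462]
eef_rot: [-0.0, 0.995, -0.104, -0.001]
wrist_force: [-0.1, -0.0, -0.7]
opening: 0.529
grasp_force: 61.8
time_s: 24.3
eef_pos: [0.5049, -0.1901, 0.1463]
eef_rot: [-0.0, 0.995, -0.104, -0.001]
wrist_force: [0.8, 0.6, -1.2]
opening: 0.53
grasp_force: 61.8
time_s: 25.05
eef_pos: [0.4951, -0.3162, 0.147]
eef_rot: [-0.001, 0.999, -0.037, -0.0]
wrist_force: [-0.4, 0.4, -0.7]
opening: 0.532
grasp_force: 61.8
t 25.05 p [ 495.1 -316.2  147. ] xaxis -4.3 yaxis -94.3 F [-0.35  0.35 -0.7 ] open 45.5 g 61.8 q6 0.87
tool mm [ -0.9   2.  119.5] shares [-0.004  0.01   0.597] twist deg 0.0 share 0.000 (rows>=0.0)
```

```bash
python3 -m handwheel '[[[0,0,0.2,0],[0,0.01,0.4,0],[0,0.01,0.53,0],[0,0.01,0.58,0],[0,0.01,0.597,0],[0,0.01,0.597,0]]]'; python3 -m handwheel '[[[0,0,0,0],[0,0,0,0],[0,0,0,0]]]' 70;  python3 -m handwheel '[[[0,0,-0.1,0],[0,0,-0.3,0],[0,0,-0.6,0],[0,0,-0.6,0],[0,0,-0.6,0]]]' 85
python3 - <<'E'
from h import *
c=ctrl.camera("top"); P=cloud(c,c["pose"])
for b in boxes(c,P,.033,.052):
    if 40<b[1]<70 and 40<b[2]<56: print(*b)
go(538.6,-126.5,147,51.7)
E
```

```text
time_s: 25.8
eef_pos: [0.4957, -0.3201, 0.0291]
eef_rot: [0.001, 0.999, -0.038, 0.001]
wrist_force: [-0.0, -0.1, -0.9]
opening: 0.524
grasp_force: 61.8
time_s: 26.18
eef_pos: [0.4952, -0.3202, 0.0286]
eef_rot: [0.0, 0.999, -0.038, 0.0]
wrist_force: [-0.4, -0.2, 0.5]
opening: 0.82
grasp_force: 0.0
time_s: 26.8
eef_pos: [0.4951, -0.32, 0.1492]
eef_rot: [0.001, 0.999, -0.038, 0.001]
wrist_force: [-0.8, 0.1, -0.7]
opening: 0.994
grasp_force: 0.0
[ 538.3 -126.4] 60 46 -38.1 40.1 [107 107 108] [387 248]
[533.7  -2.6] 60 46 53.2 40.1 [155 150  26] [330 251]
[473.1 297.3] 60 47 7.4 43.0 [ 96  97 100] [192 283]
[ 404.9 -314.1] 60 47 -4.5 47.9 [89 89 91] [475 306]
[399.6 286.9] 60 47 7.4 42.8 [94 95 98] [197 317]
t 26.85 p [ 494.5 -319.4  147.9] xaxis -4.3 yaxis -94.3 F [-0.09 -0.27 -0.38] open 85.1 g 0.0 q6 0.87
tool mm [  29.4 -195.7    1. ] shares [ 0.147 -0.979  0.005] twist deg 34.0 share 0.395 (rows>=3.2)
```

```bash
python3 -m handwheel '[[[0.03,-0.2,0,0.1],[0.07,-0.45,0,0.2],[0.12,-0.7,0,0.3],[0.147,-0.979,0,0.395],[0.147,-0.979,0,0.395],[0.147,-0.979,0,0.395],[0.147,-0.979,0,0.395],[0.147,-0.979,0,0.395]]]'; python3 -m handwheel '[[[0,0,0.2,0],[0,0,0.4,0],[0,0,0.55,0],[0,0,0.61,0],[0,0,0.645,0],[0,0,0.645,0]]]'; python3 -m handwheel '[[[0,0,0,0],[0,0,0,0],[0,0,0,0],[0,0,0,0],[0,0,0,0],[0,0,0,0],[0,0,0,0]]]' 30;  python3 -m handwheel '[[[0,0,-0.1,0],[0,0,-0.3,0],[0,0,-0.5,0],[0,0,-0.65,0],[0,0,-0.65,0],[0,0,-0.65,0],[0,0,-0.65,0]]]' 
python3 -c "
from h import *
go(547,308,147,97.5);go(583.7,-326,147,85.7)"
```

```text
time_s: 27.85
eef_pos: [0.5388, -0.128, 0.1479]
eef_rot: [0.0, 0.944, -0.329, -0.0]
wrist_force: [-1.1, -0.8, -0.1]
opening: 0.992
grasp_force: 0.0
time_s: 28.6
eef_pos: [0.5395, -0.1272, 0.0196]
eef_rot: [0.0, 0.945, -0.328, 0.0]
wrist_force: [-0.1, 0.3, -0.4]
opening: 0.993
grasp_force: 0.0
time_s: 29.48
eef_pos: [0.5399, -0.1272, 0.0201]
eef_rot: [0.0, 0.945, -0.328, 0.001]
wrist_force: [-0.7, -0.5, 6.4]
opening: 0.527
grasp_force: 62.6
time_s: 30.35
eef_pos: [0.538, -0.1263, 0.1472]
eef_rot: [-0.0, 0.945, -0.328, -0.002]
wrist_force: [0.8, 0.4, -0.5]
opening: 0.529
grasp_force: 61.9
t 30.35 p [ 538.  -126.3  147.2] xaxis -38.3 yaxis -128.3 F [ 0.75  0.39 -0.49] open 45.2 g 61.9 q6 1.79
tool mm [-262.  -346.5    0.8] shares [-1.31  -1.733  0.004] twist deg -45.8 share -0.533 (rows>=4.3)
t 30.35 p [ 538.  -126.3  147.2] xaxis -38.3 yaxis -128.3 F [ 0.75  0.39 -0.49] open 45.2 g 61.9 q6 1.79
tool mm [159.6 128.4  -0.2] shares [ 0.798  0.642 -0.001] twist deg -34.0 share -0.395 (rows>=3.2)
```

Empty, so it goes to crate slot +90. That makes 2 full and 3 empty, and the selector target is 2 dots (q=1.2).

```bash
python3 -m handwheel '[[[0.15,0.12,0,-0.1],[0.35,0.28,0,-0.2],[0.55,0.45,0,-0.3],[0.75,0.6,0,-0.395],[0.798,0.642,0,-0.395],[0.798,0.642,0,-0.395],[0.798,0.642,0,-0.395],[0.798,0.642,0,-0.395]]]'
python3 -c "
from h import *
go(583.7,-326,28.5,85.7)"
```

```text
time_s: 31.35
eef_pos: [0.5848, -0.3249, 0.149]
eef_rot: [-0.0, 0.999, -0.037, -0.0]
wrist_force: [-0.4, 0.0, -1.3]
opening: 0.529
grasp_force: 61.8
t 31.35 p [ 584.8 -324.9  149. ] xaxis -4.3 yaxis -94.3 F [-0.38  0.04 -1.31] open 45.1 g 61.8 q6 0.96
tool mm [ -1.    1.2 120.5] shares [-0.005  0.006  0.603] twist deg 0.0 share 0.000 (rows>=0.0)
```

```bash
python3 -m handwheel '[[[0,0,0.2,0],[0,0.005,0.4,0],[0,0.005,0.53,0],[0,0.005,0.58,0],[0,0.005,0.603,0],[0,0.005,0.603,0]]]'; python3 -m handwheel '[[[0,0,0,0],[0,0,0,0],[0,0,0,0]]]' 70;  python3 -m handwheel '[[[0,0,-0.1,0],[0,0,-0.3,0],[0,0,-0.6,0],[0,0,-0.75,0],[0,0,-0.75,0],[0,0,-0.75,0]]]' 70
python3 - <<'E'
from h import *
c=ctrl.camera("top"); P=cloud(c,c["pose"])
for b in boxes(c,P,.033,.052):
    if 40<b[1]<70 and 40<b[2]<56: print(*b)
go(684.9,-111.7,170,73.6)
E
```

```text
time_s: 32.1
eef_pos: [0.5854, -0.3277, 0.0296]
eef_rot: [0.0, 0.999, -0.038, 0.001]
wrist_force: [0.2, -0.7, -1.0]
opening: 0.529
grasp_force: 61.8
time_s: 32.48
eef_pos: [0.585, -0.3277, 0.0291]
eef_rot: [0.0, 0.999, -0.038, 0.0]
wrist_force: [-0.2, -0.3, -0.9]
opening: 0.818
grasp_force: 0.0
time_s: 33.22
eef_pos: [0.5844, -0.3272, 0.1784]
eef_rot: [-0.0, 0.999, -0.038, -0.0]
wrist_force: [-0.5, -0.3, -1.0]
opening: 0.819
grasp_force: 0.0
[ 583.6 -328.3] 60 47 -3.8 47.7 [57 56 56] [480 228]
[533.7  -2.6] 60 46 53.0 40.1 [160 155  27] [330 251]
[ 495.1 -319. ] 60 43 -5.1 47.8 [95 95 96] [476 263]
[473.1 297.5] 60 47 8.2 42.9 [ 99 101 103] [192 283]
[399.6 287.3] 60 47 7.2 42.8 [ 98  99 102] [197 317]
t 33.27 p [ 584.  -326.9  177.3] xaxis -4.3 yaxis -94.3 F [-0.26 -0.05  0.07] open 69.9 g 0.0 q6 0.96
tool mm [  84.3 -222.2    7.4] shares [ 0.422 -1.111  0.037] twist deg 12.1 share 0.140 (rows>=1.1)
```

```bash
python3 -m handwheel '[[[0.07,-0.2,0,0],[0.17,-0.45,0,0],[0.3,-0.75,0,0],[0.38,-1,0,0],[0.38,-1,0,0]]]';  python3 -m handwheel '[[[0.04,-0.11,-0.02,0.07],[0.04,-0.11,-0.05,0.14],[0.04,-0.11,-0.05,0.14],[0.04,-0.11,-0.05,0.14],[0.04,-0.11,-0.05,0.14]]]'
python3 - <<'E'
from h import *
o=ctrl.get_obs(); c=ctrl.camera("wrist"); T=wristT(o,c); P=cloud(c,T)
cv2.imwrite("pics/sel.png",c["color"][:,:,::-1])
for b in boxes(c,P,.070,.09): print(*b)
for b in boxes(c,P,.040,.049): print(*b)
go(684.9,-111.7,170,73.6)
E
```

```text
time_s: 33.9
eef_pos: [0.6758, -0.1289, 0.1763]
eef_rot: [-0.001, 0.999, -0.035, -0.002]
wrist_force: [-0.4, 0.0, -0.3]
opening: 0.822
grasp_force: 0.0
time_s: 34.52
eef_pos: [0.6848, -0.113, 0.1878]
eef_rot: [-0.0, 0.99, -0.142, -0.001]
wrist_force: [0.1, -0.0, 0.3]
opening: 0.818
grasp_force: 0.0
[ 685.  -110.6] 50 12 -16.7 79.0 [11 11 11] [313 240]
[682.8 109.1] 56 13 -8.5 78.2 [111 109 112] [ 53 315]
[832.7 -60.4] 180 14 -86.6 46.5 [12 31 66] [198  57]
[ 684.9 -110.3] 110 110 83.0 45.0 [84 87 90] [314 222]
[ 651.7 -316.6] 115 8 -90.0 44.7 [46 31 18] [563 200]
[ 583.5 -327.1] 61 48 -4.2 47.7 [ 98  98 103] [587 269]
[678.1 110.1] 111 110 80.4 45.2 [117 122 126] [ 84 295]
[ 494.9 -319.6] 61 48 -4.7 47.7 [95 95 99] [584 355]
[539.3   6.2] 45 43 -42.3 40.5 [111  87   0] [245 394]
[534.1 -27.6] 19 11 -75.6 40.5 [107  84   0] [276 392]
[543.4  22.1] 15 10 10.6 40.6 [106  83   0] [227 396]
[ 407.2 -339.2] 61 47 -4.0 47.6 [92 92 97] [615 414]
[520.5 -12.5] 25 14 -64.2 40.4 [111  87   0] [266 405]
t 34.58 p [ 684.9 -112.9  187.9] xaxis -16.4 yaxis -106.4 F [ 0.36 -0.    0.32] open 70.1 g 0.0 q6 1.52
tool mm [-0.3 -1.2 17.9] shares [-0.002 -0.006  0.09 ] twist deg 0.0 share 0.000 (rows>=0.0)
```

View pics/sel.png

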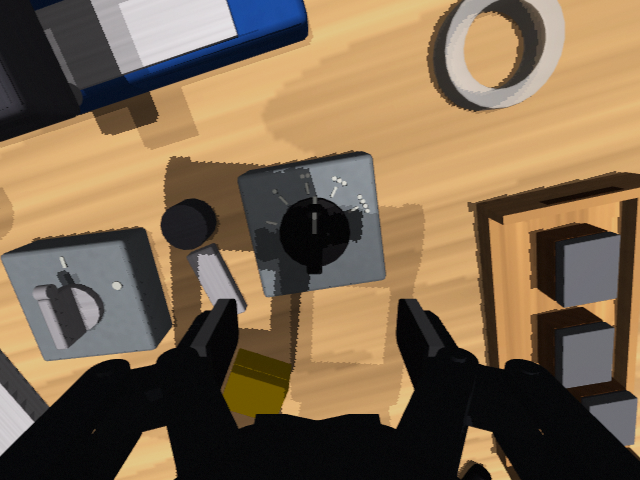

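The selector's white line is at (314,215) px, between the 2-dot mark (303,177) and the 3-dot mark (338,185), so q is about 1.36. It needs about 9.5° anticlockwise to reach the 2-dot mark.

```bash
python3 -m handwheel '[[[0,-0.008,0.2,0],[0,-0.008,0.4,0],[0,-0.008,0.55,0],[0,-0.008,0.6,0],[0,-0.008,0.61,0],[0,-0.008,0.61,0]]]' 60;  python3 -m handwheel '[[[0,0,0,0],[0,0,0,0],[0,0,0,0],[0,0,0,0],[0,0,0,0],[0,0,0,0],[0,0,0,0],[0,0,0,0],[0,0,0,0]]]' 5; python3 -m handwheel '[[[0,0,0,-0.04],[0,0,0,-0.08],[0,0,0,-0.11],[0,0,0,-0.11],[0,0,0,-0.11],[0,0,0,-0.11]]]'; python3 -c "
from h import *
state()"
```

```text
time_s: 35.33
eef_pos: [0.6868, -0.1114, 0.0681]
eef_rot: [0.0, 0.99, -0.142, 0.001]
wrist_force: [0.3, -0.3, -0.1]
opening: 0.702
grasp_force: 0.0
time_s: 36.45
eef_pos: [0.686, -0.1112, 0.0673]
eef_rot: [0.0, 0.99, -0.142, 0.0]
wrist_force: [-2.2, 0.4, 6.2]
opening: 0.124
grasp_force: 59.7
time_s: 37.2
eef_pos: [0.6861, -0.1108, 0.0673]
eef_rot: [0.0, 0.998, -0.06, 0.0]
wrist_force: [-1.5, 1.6, 6.1]
opening: 0.125
grasp_force: 59.8
t 37.2 p [ 686.1 -110.8   67.3] xaxis -6.9 yaxis -96.9 F [-1.53  1.57  6.1 ] open 10.7 g 59.8 q6 1.36
```

Now I release, rise and check.

```bash
python3 -m handwheel '[[[0,0,0,0],[0,0,0,0],[0,0,0,0],[0,0,0,0]]]' 60; python3 -m handwheel '[[[0,0,-0.1,0],[0,0,-0.3,0],[0,0,-0.55,0],[0,0,-0.6,0],[0,0,-0.6,0],[0,0,-0.6,0]]]'
python3 - <<'E'
from h import *
o=ctrl.get_obs(); c=ctrl.camera("wrist"); T=wristT(o,c); P=cloud(c,T)
cv2.imwrite("pics/sel2.png",c["color"][130:350,:,::-1])
for b in boxes(c,P,.070,.09): print(*b)
for b in boxes(c,P,.040,.049): print(*b) if b[1]>100 else 0
go(678,109.5,190,80.7)
E
```

```text
time_s: 37.7
eef_pos: [0.6857, -0.1109, 0.0663]
eef_rot: [-0.0, 0.998, -0.06, -0.0]
wrist_force: [0.1, 0.2, -0.4]
opening: 0.704
grasp_force: 0.0
time_s: 38.45
eef_pos: [0.6847, -0.1106, 0.1849]
eef_rot: [-0.0, 0.998, -0.06, -0.001]
wrist_force: [0.2, -0.7, -0.9]
opening: 0.707
grasp_force: 0.0
[ 685.  -110.6] 50 12 -7.1 79.0 [13 12 13] [316 240]
[682.7 109.5] 56 12 -9.8 78.2 [115 112 116] [ 32 275]
[832.7 -62.9] 175 13 -86.9 46.5 [12 32 68] [232  35]
[ 685.2 -110.3] 110 109 83.1 45.1 [86 89 92] [316 222]
[678.  110.1] 110 110 80.3 45.2 [120 125 129] [ 70 261]
[ 650.  -318.7] 119 9 88.5 44.8 [50 33 20] [563 240]
t 38.5 p [ 684.6 -110.6  184.4] xaxis -6.9 yaxis -96.9 F [ 0.06  0.51 -0.21] open 59.7 g 0.0 q6 1.36
tool mm [ -33.1 -217.7   -5.3] shares [-0.165 -1.089 -0.026] twist deg 2.4 share 0.028 (rows>=0.2)
```

View pics/sel2.png

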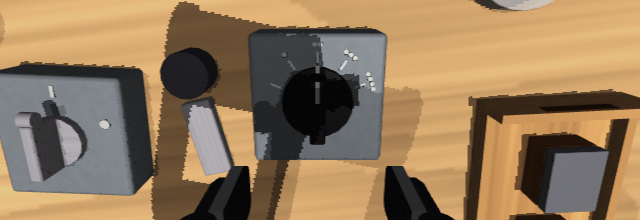

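The pointer is now on the 2-dot mark (317,45) and the bar is aligned with the housing axis, so q=1.2. Next is the start knob.

```bash
python3 -m handwheel '[[[-0.03,-0.2,0,0],[-0.07,-0.45,0,0],[-0.11,-0.75,0,0],[-0.15,-1,-0.02,0],[-0.15,-1,-0.02,0]]]' 60;  python3 -m handwheel '[[[-0.015,-0.09,0,0.03],[-0.015,-0.09,0,0.03],[-0.015,-0.09,0,0.03]]]'
python3 - <<'E'
from h import *
o=ctrl.get_obs(); c=ctrl.camera("wrist"); T=wristT(o,c); P=cloud(c,T)
cv2.imwrite("pics/st.png",c["color"][120:360,150:490,::-1])
for lo,hi in((.074,.09),(.040,.049),(.051,.056)):
  print(lo)
  for b in boxes(c,P,lo,hi): print(*b) if abs(b[0]-[678,110]).max()<20 else 0
go(678,109.7,66,80.5)
E
```

```text
time_s: 39.12
eef_pos: [0.6788, 0.0954, 0.189]
eef_rot: [-0.0, 0.998, -0.058, -0.001]
wrist_force: [-0.1, -0.4, 0.1]
opening: 0.698
grasp_force: 0.0
time_s: 39.5
eef_pos: [0.6791, 0.1082, 0.1897]
eef_rot: [0.0, 0.997, -0.083, -0.001]
wrist_force: [-0.5, -0.6, 0.5]
opening: 0.702
grasp_force: 0.0
0.074
[683. 110.] 55 10 -9.4 78.8 [51 49 51] [313 234]
0.04
[678.  110.8] 110 110 80.5 45.0 [80 83 86] [314 224]
0.051
[679.8 124.2] 41 16 -8.0 53.1 [53 51 53] [298 233]
[675.9  97.4] 41 16 -9.3 53.1 [73 72 74] [328 233]
t 39.55 p [679.1 108.1 189.9] xaxis -9.5 yaxis -99.5 F [ 0.07 -0.05  0.57] open 60.0 g 0.0 q6 1.72
tool mm [ -1.3  -1.5 123.9] shares [-0.006 -0.007  0.619] twist deg -0.0 share -0.000 (rows>=0.0)
```

View pics/st.png

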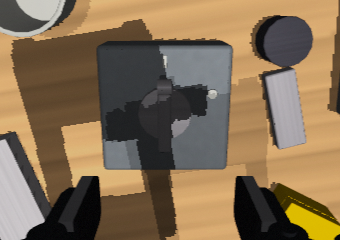

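The bar lies along the housing axis and the knob is at rest. I grip it, twist about 71° clockwise and release.

```bash
python3 -m handwheel '[[[-0.005,-0.01,0.2,0],[-0.005,-0.01,0.4,0],[-0.005,-0.01,0.55,0],[-0.005,-0.01,0.6,0],[-0.005,-0.01,0.619,0],[-0.005,-0.01,0.619,0]]]' 60;  python3 -m handwheel '[[[0,0,0,0],[0,0,0,0],[0,0,0,0],[0,0,0,0],[0,0,0,0],[0,0,0,0],[0,0,0,0],[0,0,0,0],[0,0,0,0]]]' 3; python3 -m handwheel '[[[0,0,0,0.12],[0,0,0,0.24],[0,0,0,0.36],[0,0,0,0.48],[0,0,0,0.6],[0,0,0,0.7],[0,0,0,0.78],[0,0,0,0.83],[0,0,0,0.83],[0,0,0,0.83]]]'; python3 -c "
from h import *
print(state()[0]['torque'])"
```

```text
time_s: 40.3
eef_pos: [0.6795, 0.1113, 0.068]
eef_rot: [-0.0, 0.997, -0.083, 0.001]
wrist_force: [1.0, -0.9, 0.0]
opening: 0.706
grasp_force: 0.0
time_s: 41.42
eef_pos: [0.6788, 0.1104, 0.0677]
eef_rot: [0.001, 0.997, -0.083, 0.0]
wrist_force: [-3.1, -4.1, 5.0]
opening: 0.102
grasp_force: 59.8
time_s: 42.68
eef_pos: [0.6775, 0.1089, 0.0677]
eef_rot: [0.003, 0.762, -0.648, 0.0]
wrist_force: [-8.9, -10.0, 9.0]
opening: 0.105
grasp_force: 62.9
t 42.67 p [677.5 108.9  67.7] xaxis -80.7 yaxis -170.7 F [ -8.92 -10.05   9.04] open 9.0 g 62.9 q6 2.97
[-1.6553422   1.34111042  0.92203368]
```

The torque rose to 0.92 N m, well above the spring's 0.16, so the knob is on its stop. I release it.

```bash
python3 -m handwheel '[[[0,0,0,0],[0,0,0,0],[0,0,0,0],[0,0,0,0],[0,0,0,0],[0,0,0,0]]]' 85; python3 -m handwheel '[[[0,0,-0.1,0],[0,0,-0.3,0],[0,0,-0.6,0],[0,0,-0.9,0],[0,0,-0.9,0]]]'; python3 -m handwheel '[[[0.3,0,0,-0.1],[0.6,0,0,-0.2],[0.9,0,0,-0.3],[1,0,0,-0.4],[1,0,0,-0.4]]]'; python3 - <<'E'
from h import *
c=ctrl.camera("top"); P=cloud(c,c["pose"])
cv2.imwrite("pics/end.png",c["color"][:,:,::-1])
for b in boxes(c,P,.033,.052):
    if 40<b[1]<70 and 40<b[2]<56: print(*b)
print('knobs')
for b in boxes(c,P,.065,.09):print(*b) if abs(b[0][1])<120 else 0
state()
E
```

```text
time_s: 43.42
eef_pos: [0.6786, 0.1118, 0.0667]
eef_rot: [-0.0, 0.761, -0.648, -0.0]
wrist_force: [0.2, -0.4, -0.1]
opening: 0.997
grasp_force: 0.0
time_s: 44.05
eef_pos: [0.6822, 0.1117, 0.2566]
eef_rot: [-0.005, 0.761, -0.648, 0.006]
wrist_force: [0.6, -0.8, -0.8]
opening: 0.994
grasp_force: 0.0
time_s: 44.68
eef_pos: [0.7103, -0.0878, 0.2468]
eef_rot: [0.0, 0.918, -0.396, -0.0]
wrist_force: [-0.3, 0.6, 0.1]
opening: 0.993
grasp_force: 0.0
[ 583.8 -328.4] 60 47 -3.4 48.0 [105 105 106] [481 224]
[ 494.8 -321.3] 60 47 -4.6 48.0 [107 107 107] [479 266]
[473.2 296.8] 60 47 8.0 43.1 [104 105 108] [192 283]
[ 407. -341.] 60 47 -4.2 47.8 [103 103 104] [490 307]
[399.6 287.1] 60 47 6.2 42.9 [101 103 105] [197 317]
knobs
[ 684.1 -111.2] 49 12 -6.3 78.8 [33 33 33] [380 178]
[682.5 108.8] 56 11 -9.9 78.2 [124 124 126] [276 182]
t 44.73 p [710.2 -86.1 246.8] xaxis -46.7 yaxis -136.7 F [ 0.92 -0.24  0.53] open 85.1 g 0.0 q6 2.1
```

View pics/end.png

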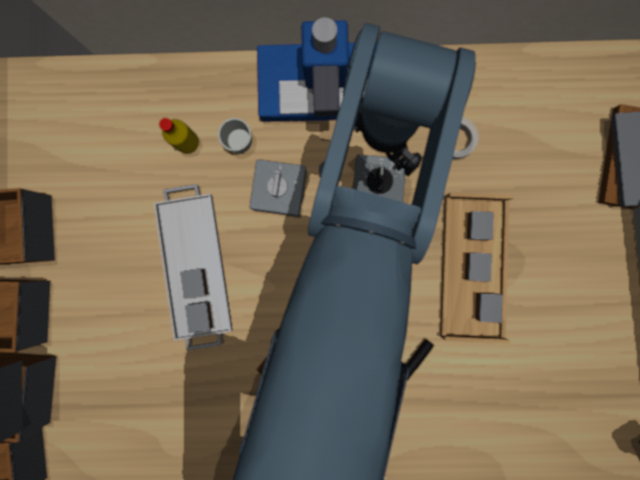

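All five boxes are flat on their floors. The box near (407,-341) was knocked a little aside but is still flat in the crate. The selector is at 2 dots, the start knob has sprung back to rest, and the arm touches nothing.

```bash
python3 -c "
from bench import ctrl
print(ctrl.hand_in())"
```

```text
the job is handed in; nothing more can be done
None
```

I handed the job in at about 45 s: the 2 full boxes are in the feed tray, the 3 empty ones are in the return crate, the selector is at two dots, and the start knob was turned to its stop and has sprung back.

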